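# Stopper a vial and hold the nest jaw open

### The arm

A 6-joint arm with a two-finger parallel gripper is mounted at the origin on the work surface. World frame = base frame: x ahead of the robot, y to its left, z up, the work surface at z = 0. Lengths are in mm, angles in rad, forces in N, time in s.
With the tool pointing down it reaches from about 275 to 750 mm from the base axis. Payload 10.2 kg.
Tool frame: the origin (TCP) lies at the centre of the arm's flange, where the gripper is bolted on; the fingertips stand ctrl.tip_reach ahead of it and the grasp point (between the pads) lies 155 mm ahead of it (ctrl.tip_reach is the distance from the TCP to the fingertips, in mm); z points along the fingers, y is the direction in which the jaws open and shut (so a half turn about z gives the same grasp; the last joint's range is limited). The gripper opens to 85 mm and grips with 20 to 120 N. Pads are 22 mm wide; open, the fingers measure 114 mm over their backs; the gripper's body (76 mm by 85 mm) begins 54 mm behind the grasp point. The pads swing forward as they close: fully open they stand 13 mm farther back than shut.
Start: joints at [-1.524, 0.313, 1.498, -0, 1.331, -0.223], TCP at [139.92, -506.019, 404.694] pointing down, gripper open.
Joint ranges: [-2.94, 2.94], [-0.97, 2.17], [0.19, 2.56], [-1.23, 4.37], [0.02, 3.11], [-2.88, 2.88]. Speed limits (rad/s): [2.39, 2.39, 3.01, 3.14, 3.14, 3.14].

### API

Orientations are given as a unit quaternion [w, x, y, z].
In Python, from rig import ctrl, viewer gives the robot as it stands.
- The arm moves only by the tool drive_tool, never from a script. Its argument "rows" is a list that holds one entry, the list of rows, each a list of 6 numbers: the shift along the world's x, y, z normalised to -1 to 1, where 1 is 0.1 m, then the turn, a rotation vector about the world's x, y, z normalised to -1 to 1, where 1 is 90 degrees. A call has 1 to 10 rows; each row is the pose to reach, as a shift and turn from the pose measured when the call began; what a row does not reach only later rows make up. A row lasts 1/8 s, in which the tool goes at most 62.5 mm and 10.7 degrees, less where a joint would pass 70% of its speed; a pose out of reach is approached as far as the arm can. A call with a number of a shift or a turn outside -1 to 1 is refused whole. A call with a gripper value outside its range is refused whole. "fingers" is the opening, from -1 (shut) to 1 (fully open), set as the call begins (left out, the last holds). The fingers move at their own pace and stop on an object; "force" is the grip in N (left out, the last holds). Time passes only in rows, so rows that repeat a pose let the fingers close. It gives the time, the measured TCP pose, the force and the opening at its end, in the units of the state.
- ctrl.sense(): the state, without advancing time (a new reading comes with each control period).
- viewer.capture(name): name is "scene" or "top" or "wrist"; returns the picture (400x640x3 uint8, red, green, blue); there is no depth.
- viewer.calibration(name): a dict with "mtx" (3x3 intrinsics, pixels), "extrinsics" (4x4, takes a point from camera to world coordinates). Camera axes: x right, y up, looking along -z (the intrinsics and any distortion apply to the point x, -y, -z); pixel columns grow to the right and rows downward; lengths in mm; the calibration is good to about 2 mm. A picture is of the moment at which its call begins: read the wrist's pose just before it. calibration takes no time and is no camera call; for the wrist camera it gives the pose at the moment of the call.
- ctrl.finish_job(): hands the job in, once; it reports no verdict.
The state is a dict: "time_s": time; "joints": joint angles; "dq": joint speeds; "tau": joint torques, N m; "eef_pos": TCP position; "ee_rot": TCP orientation; "force": force on the tool from outside, world axes, zero at the start; "wrist_torque": the same for the moment, N m; "grip_width": opening from 0.0 (shut) to 1.0 (fully open).
Only numpy, scipy, OpenCV 4.12 (cv2) and the standard library are available. Lean on these libraries where they do the work, as an engineer would, in place of code of your own. Each camera call takes 0.05 s, during which the arm holds its last target.

### The job

On the stoppering fixture, swing the clamp arm over onto the vial and press down with it until the stopper is fully home, then swing the arm all the way back to its open rest. After that take the upright post of the spring-return jaw, pull it out until its pointer stands at the line on the white mark block, and finish while still holding it there so that a colleague can lift the vial out. Leave the vial standing in its nest, never press or grip vial or stopper with the fingers, and do not disturb the spare vial, the weight or the tray.

Things in the scene. Friction and masses are not known exactly. Their poses are not given: they have to be found in the camera images.
- fixture: Aluminium base plate 200 x 190 x 12 mm, fixed to the bench. Origin: bench level under the vial nest's centre. Axes: x from the pull post towards the nest, y towards the clamp bracket, z up. Plate: x -150 to 50, y -70 to 120 mm. White nest walls reach z 34; clamp cheeks (x -14 to 14, y 72 to 102) z 107; slide guides (x -135 to -50, y +-14 to +-22) z 26 mm.
- clamp_hinge (a point): Pivot of the clamp arm, fixture x 0, y 85, z 95 mm. Its axes are those of the fixture; the arm turns about its x axis (horizontal).
- clamp (a joint): Clamp arm angle, rad: 0 = open rest, leaning back 0.43 past upright to fixture +y (starts at 0 to 0.15); 0.43 upright; 2.0 = level over the vial towards -y, its pad on the seated stopper; stop at 2.05. Pad meets the unseated stopper near 1.93. Weighted arm (0.16 kg), slight friction: past upright it falls on; its weight alone does not seat the stopper. Below 0.35 is open.
- clamp_grip (a point): Point on the axis of the clamp arm's grip: a grey round rod, 14 mm diameter, standing 62 mm out of the arm's end towards fixture -x, parallel to the hinge. Fixture x -42, 140 mm from the hinge axis (y 143, z 222 when open; y -55, z 95 mm when the stopper is home). Can be pinched from above, fingers closing along fixture y; it turns between the fingers as the arm swings.
- vial: Amber vial, 36 mm diameter, 52 mm tall without stopper, loose in the nest on the plate (about 2 mm clearance). Origin: centre of its underside, 12 mm above the bench. Its yaw means nothing.
- stopper (a joint): How far the grey stopper (flange 22 mm diameter, 8 mm thick) is pushed into the vial, m: starts at 0 to 0.0015, fully home at 0.006 (flange top then 72 mm above the bench). Pushing it takes about 5 N; it stays where it is left. Above 0.0045 counts as home.
- slide (a joint): How far the jaw slide is pulled out, m: 0 = home, 0.045 = end of travel; it moves towards fixture -x. A spring pulls it home: about 3 N at home, rising 1.3 N per 10 mm (8 N at 35 mm); it snaps home when let go.
- slide_grip (a point): Point in the grey pull post of the slide: an upright block 14 mm (fixture x) by 22 mm (fixture y), foot 23 mm and top 63 mm above the bench. The point is on its centre line, 50 mm above the bench, at fixture x -95, y 0 mm when home. Axes as the fixture.
- pointer (a point): Tip of the thin steel pointer blade (2.5 mm thick) that rides on the slide, fixture x -70, y -50, z 28.5 mm when home; it moves with the slide along -x.
- mark: White block 20 (x) x 12 (y) x 16.5 mm on the plate, on the pointer's side of the slide, a black line across its middle (its x = 0); axes as the fixture. It stands 22 to 36 mm further to -x than the pointer's home. Origin: under its centre, 12 mm above the bench. The pointer is at the mark when both have the same fixture x.
- spare_vial: Bystander: stoppered vial like the other, 36 mm diameter, 60 mm tall, standing on the bench behind the fixture. Origin under its centre.
- weight: Bystander: steel 400 g weight, 38 mm diameter, 58 mm tall, standing on the bench to the clamp's side of the fixture. Origin under its centre.
- tray: Bystander: clear plastic tray 70 x 100 x 28 mm on the bench on the mark's side of the fixture. Origin under its centre.
Things that resemble listed ones, but are neither listed nor needed, are in the scene too. Leave any pink or turquoise look-alike of the vial alone.

How it is judged (in metres and radians):
On the way, in this order (a step that is already met when the one before it is completed fails the run):
1. the clamp arm presses the stopper fully home (value of joint stopper above 0.0045 m and value of joint clamp above 1.9 rad), for 0.1 s.
2. the clamp arm is swung back to its open rest (value of joint clamp below 0.35 rad and value of joint stopper above 0.0045 m), for 0.2 s.
At the end, for the whole second after the job is handed in: Pointer within 4 mm of the mark line, slide at rest and held there by the fingers (over 2 N); stopper pushed in more than 4.5 mm; clamp arm back open (below 0.35 rad); vial upright on the plate, within 6 mm of the nest centre (all of step 2 and x of pointer in the frame of mark between -0.004 and 0.004 m and contact force between the fingers and slide above 2 N and velocity of joint slide between -0.01 and 0.01 m/s and z of vial in the frame of fixture below 0.016 m and angle between vial's own z axis and vertical below 0.08 rad and horizontal distance between vial and fixture below 0.006 m); the arm keeps its last pose, push and grip.
It fails at once if the fingers press or grip the vial or its stopper (more than 3 N) (contact force between the fingers and vial above 3 N).
It fails at once if the spare vial is moved more than 25 mm or tipped (distance of spare_vial from where it was at the start of the episode above 0.025 m or angle between spare_vial's own z axis and vertical above 0.4 rad).
It fails at once if the weight is moved more than 25 mm or tipped (distance of weight from where it was at the start of the episode above 0.025 m or angle between weight's own z axis and vertical above 0.4 rad).
It fails at once if the tray is moved more than 25 mm or tipped (distance of tray from where it was at the start of the episode above 0.025 m or angle between tray's own z axis and vertical above 0.4 rad).
It also fails if it takes over 58 s, if anything falls off the work surface, if the arm or the gripper's body presses on something with over 40 N, if the wrist force passes 120 N, or if a joint passes its speed limit or range.

## Working session

There is one attempt and no reset: what is moved stays moved. The work goes in short steps, Python scripts to look and compute and a tool call to move; the robot and the scene stay as the last step left them, time stands still between calls to the robot, and variables do not carry over. Pictures are saved under pics/ and viewed, and the job is handed in when it is done.

Besides the shell and the picture viewer there is one more tool, called as name([rows], argument=value, ...), one row to a line, values as JSON. drive_tool: Moves the arm, as the interface text tells. Scaled input: -1 to 1 covers 0.1 m each way for a shift and 90 degrees each way for a turn. Its arguments: {"type":"object","properties":{"rows":{"type":"array","items":{"type":"array","items":{"type":"array","items":{"type":"number"}}}},"fingers":{"type":"number"},"force":{"type":"number"}},"required":["rows"]}

```bash
ls; mkdir -p pics
python3 - <<'E'
from rig import ctrl, viewer
import cv2
for n in ["scene","top","wrist"]:
    c=viewer.calibration(n); print(n,c["mtx"],c["extrinsics"].round(3) if hasattr(c["extrinsics"],'round') else c["extrinsics"], [k for k in c])
    im=viewer.capture(n); cv2.imwrite(f"pics/{n}0.png",im[:,:,::-1])
print(ctrl.sense(), ctrl.tip_reach)
E
```

```text
pics
scene [[390.07125886   0.         325.5297011 ]
 [  0.         390.07125886 199.80777344]
 [  0.           0.           1.        ]] [[ 5.880000e-01 -6.220000e-01  5.160000e-01  1.031864e+03]
 [ 8.080000e-01  4.650000e-01 -3.610000e-01 -2.359820e+02]
 [-1.500000e-02  6.300000e-01  7.760000e-01  7.139130e+02]
 [ 0.000000e+00  0.000000e+00  0.000000e+00  1.000000e+00]] ['mtx', 'extrinsics']
top [[434.89321605   0.         321.53441967]
 [  0.         434.89321605 206.88506542]
 [  0.           0.           1.        ]] [[-1.200000e-02  9.980000e-01 -5.700000e-02  5.713900e+02]
 [-1.000000e+00 -1.100000e-02  2.500000e-02  5.185700e+01]
 [ 2.500000e-02  5.700000e-02  9.980000e-01  1.175594e+03]
 [ 0.000000e+00  0.000000e+00  0.000000e+00  1.000000e+00]] ['mtx', 'extrinsics']
wrist [[350.03922574   0.         312.9526761 ]
 [  0.         350.03922574 191.84829559]
 [  0.           0.           1.        ]] [[ 2.66000e-01  9.19000e-01  2.89000e-01  2.13603e+02]
 [-9.64000e-01  2.54000e-01  7.90000e-02 -4.86034e+02]
 [-1.00000e-03 -3.00000e-01  9.54000e-01  3.74209e+02]
 [ 0.00000e+00  0.00000e+00  0.00000e+00  1.00000e+00]] ['mtx', 'extrinsics']
{'time_s': 0.15, 'joints': array([-1.52442022e+00,  3.13334721e-01,  1.49824480e+00,  2.45747423e-06,
        1.33102217e+00, -2.23439435e-01]), 'dq': array([-0.00108024, -0.00236767, -0.0019834 ,  0.00018665, -0.0003665 ,
       -0.00020804]), 'tau': array([ 2.30949678e-03, -4.12375224e+01, -2.59795153e+01, -7.40438963e-05,
        3.25354464e-03,  4.73380311e-06]), 'eef_pos': array([ 139.9081176 , -505.9913108 ,  404.26636419]), 'ee_rot': array([-5.02440686e-04,  9.90913653e-01,  1.34498613e-01,  4.57966199e-05]), 'force': array([0.37558884, 0.28137838, 0.463369  ]), 'wrist_torque': array([ 0.03574841, -0.01345339, -0.07995509]), 'grip_width': 0.9982678113537875} 173.4
```

View pics/scene0.png

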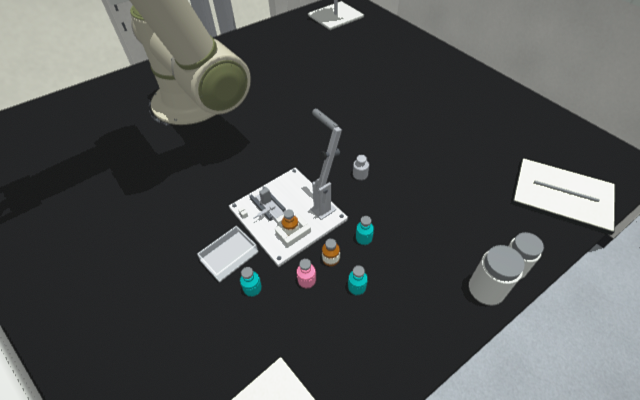

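View pics/top0.png

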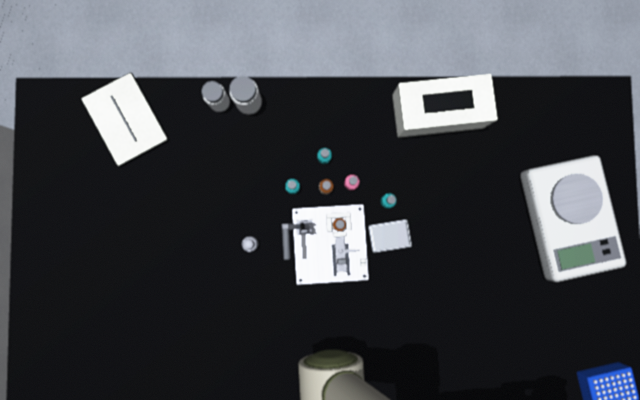

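The scene picture shows the fixture at about (290,215), with its amber vial at (290,220). The top picture shows the plate at (330,245), the clamp on its left (image left is world +y), the pull post at (341,265) and the tray at (390,236). I'll crop close and measure the plate corners.

```bash
cat > h.py <<'E'
import numpy as np, cv2
def ray(cal,u,v):
    K=np.array(cal["mtx"]);E=np.array(cal["extrinsics"])
    d=np.linalg.solve(K,[u,v,1.]); d=np.array([d[0],-d[1],-d[2]])
    return E[:3,3],E[:3,:3]@d
def onz(cal,u,v,z):
    o,d=ray(cal,u,v); return o+d*(z-o[2])/d[2]
def proj(cal,P):
    K=np.array(cal["mtx"]);E=np.array(cal["extrinsics"])
    p=E[:3,:3].T@(np.array(P,float)-E[:3,3]); q=K@np.array([p[0],-p[1],-p[2]]); return q[:2]/q[2]
def tri(c1,uv1,c2,uv2):
    o1,d1=ray(c1,*uv1);o2,d2=ray(c2,*uv2)
    s=np.linalg.lstsq(np.c_[d1,-d2],o2-o1,rcond=None)[0]
    a=o1+s[0]*d1;b=o2+s[1]*d2; return (a+b)/2,np.linalg.norm(a-b)
E
python3 - <<'E'
from rig import viewer
import cv2,numpy as np
from h import *
im=cv2.imread("pics/top0.png"); c=viewer.calibration("top")
cv2.imwrite("pics/top0c.png",cv2.resize(im[140:300,230:430],None,fx=4,fy=4,interpolation=cv2.INTER_CUBIC)[:600])
s=cv2.imread("pics/scene0.png")
cv2.imwrite("pics/scene0c.png",cv2.resize(s[95:295,190:390],None,fx=3,fy=3,interpolation=cv2.INTER_CUBIC))
m=(im.min(2)>150).astype(np.uint8); m[:, :285]=0; m[:,372:]=0; m[:195]=0;m[295:]=0
m=cv2.morphologyEx(m,cv2.MORPH_CLOSE,np.ones((15,15)))
cs,_=cv2.findContours(m,0,2); k=max(cs,key=cv2.contourArea)
r=cv2.minAreaRect(k); b=cv2.boxPoints(r); print(r,b)
for p in b: print(p,onz(c,*p,12).round(1))
E
```

```text
((329.0953369140625, 244.02529907226562), (75.91437530517578, 86.0196533203125), 86.42366790771484) [[283.80157 208.8249 ]
 [369.6537  203.45915]
 [374.3891  279.2257 ]
 [288.537   284.59143]]
[283.80157 208.8249 ] [633.9 123.5  12. ]
[369.6537  203.45915] [ 645.9 -107.1   12. ]
[374.3891 279.2257] [ 443.6 -116.    12. ]
[288.537   284.59143] [432.8 112.4  12. ]
```

View pics/top0c.png

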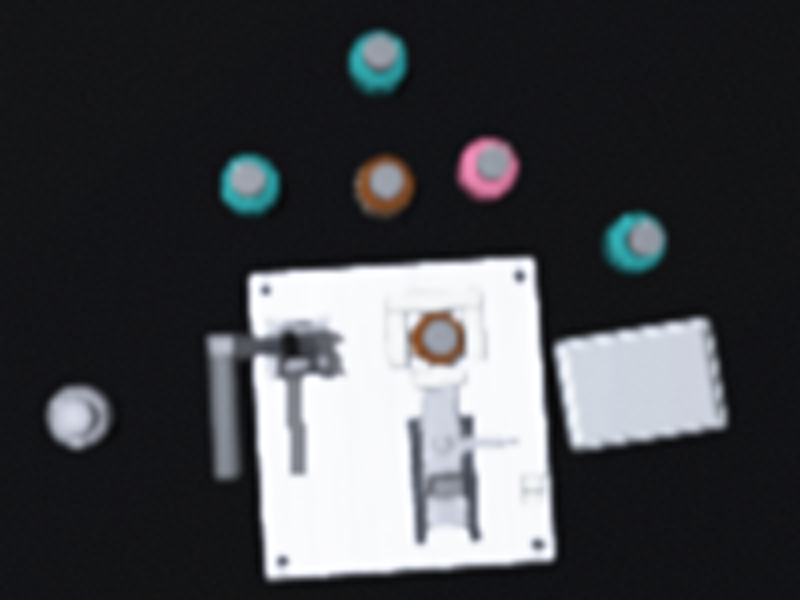

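View pics/scene0c.png

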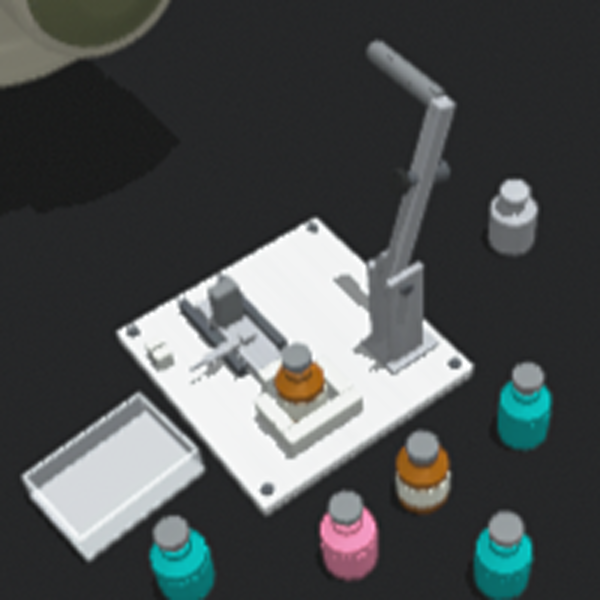

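Crop check:
- **Vial in the nest:** the amber vial at crop (438,338). The look-alikes are the spare amber vial (385,185), the pink one (488,168) and the turquoise ones (378,60), (250,182) and (635,240). The metal weight is at (78,417).
- **Post:** the dark block at (447,485) between the guides. The nearest look-alike is the pointer blade at (490,440).
- **Mark:** the white block at (533,487).
- **Clamp rod:** the grey rod from (215,345) to (228,478). The thin dark bar at (297,425) is its shadow.

Run:
```python
from rig import viewer
import cv2,numpy as np
from h import *
im=cv2.imread("pics/top0.png"); c=viewer.calibration("top");cs_=viewer.calibration("scene")
# plate corners, crop px -> image px
loc=[(50,120),(50,-70),(-150,-70),(-150,120)]
px=[(248,270),(535,257),(555,560),(267,580)]
A=np.array([onz(c,u/4+230-.4,v/4+140-.4,12)[:2] for u,v in px]); L=np.array(loc,float)
sc=[((473,367)),(267,513),(117,332),(317,218)]
B=np.array([onz(cs_,u/3+190-.3,v/3+95-.3,12 )[:2] for u,v in sc])
for W in (A,B):
    a,b=L-L.mean(0),W-W.mean(0); th=np.arctan2((a[:,0]*b[:,1]-a[:,1]*b[:,0]).sum(),(a*b).sum())
    R=np.array([[np.cos(th),-np.sin(th)],[np.sin(th),np.cos(th)]]); t=W.mean(0)-R@L.mean(0)
    print("yaw",th,"org",t.round(1),"res",(W-(L@R.T+t)).round(1).tolist())
# rod: triangulate ends top/scene
T=lambda u,v:(u/4+230-.4,v/4+140-.4); S=lambda u,v:(u/3+190-.3,v/3+95-.3)
for n,a,b in [("rod free end",(228,474),(378,48)),("rod arm end",(217,345),(440,103)),("stopper top",(440,337),(297,353)),("post top",(447,482),(224,287)),("mark",(533,484),(159,354)),("pointer tip",(517,440),(195,375))]:
    p,e=tri(c,T(*a),cs_,S(*b)); print(n,p.round(1),round(e,1), "fix",(R.T@(p[:2]-t)).round(1))
```

```text
yaw 0.047525035918665894 org [590.8 -21.5] res [[3.3, 1.9], [0.9, -1.0], [-1.5, -1.3], [-2.8, 0.5]]
yaw 0.05243079860277559 org [592.  -20.7] res [[-1.3, -1.2], [2.3, -0.0], [-1.0, 0.8], [0.1, 0.4]]
rod free end [516.  105.5 230.1] 1.7 fix [-69.3 130. ]
rod arm end [584.1 108.6 228.7] 4.2 fix [ -1.2 129.5]
stopper top [591.  -20.7  78.9] 0.6 fix [-1.   0.1]
post top [498.7 -25.4  64.9] 0.9 fix [-93.5   0.2]
mark [494.1 -84.7  25.9] 0.6 fix [-101.2  -58.8]
pointer tip [523.7 -73.5  22.7] 2.7 fix [-71.  -49.1]
```

The two views agree: the fixture origin is about (591.5,-21) with yaw about 0.05. The rod sits at fixture y 130 and z about 228, so the clamp angle is about 0.1, which is within the stated start range. The stopper top, post and mark heights are also plausible. I'll move towards the rod, first up and then across.

drive_tool([
  [[0.3,0.5,0.6,0,0,-0.05],[0.6,1.0,0.6,0,0,-0.1],[0.65,1.0,0.6,0,0,-0.14]],
], fingers=1, force=30)

```text
time_s: 0.52
eef_pos: [206.0, -403.7, 465.6]
ee_rot: [0.001, 1.0, 0.025, 0.0]
force: [-0.7, -0.1, 0.1]
grip_width: 1.004
```

drive_tool([
  [[0.3,0.5,0,0,0,0],[0.65,1.0,0,0,0,0],[0.65,1.0,0,0,0,0]],
])

```text
time_s: 0.9
eef_pos: [272.4, -301.0, 465.9]
ee_rot: [0.001, 1.0, 0.027, 0.001]
force: [-0.3, -0.1, 0.3]
grip_width: 1.001
```

drive_tool([
  [[0.3,0.5,0,0,0,0],[0.65,1.0,0,0,0,0],[0.65,1.0,0,0,0,0]],
])

```text
time_s: 1.27
eef_pos: [338.6, -199.0, 465.9]
ee_rot: [0.001, 1.0, 0.03, 0.001]
force: [-0.1, 0.0, 0.3]
grip_width: 1.002
```

drive_tool([
  [[0.3,0.5,0,0,0,0],[0.65,1.0,0,0,0,0],[0.65,1.0,0,0,0,0]],
])

```text
time_s: 1.65
eef_pos: [404.7, -97.6, 465.6]
ee_rot: [0.0, 0.999, 0.032, 0.001]
force: [0.1, -0.8, -0.5]
grip_width: 0.997
```

drive_tool([
  [[0.3,0.5,0,0,0,0],[0.65,1.0,0,0,0,0],[0.65,1.0,0,0,0,0]],
])

```text
time_s: 2.02
eef_pos: [470.9, 2.7, 464.9]
ee_rot: [0.0, 0.999, 0.033, 0.0]
force: [0.0, -0.8, -0.6]
grip_width: 1.002
```

Run:
```python
from rig import ctrl, viewer
import cv2,numpy as np,pickle
for n in ["wrist","scene"]:
    pickle.dump(viewer.calibration(n),open(f"pics/{n}1.pkl","wb"))
    im=viewer.capture(n); cv2.imwrite(f"pics/{n}1.png",im[:,:,::-1])
```

```text
(no output)
```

View pics/wrist1.png

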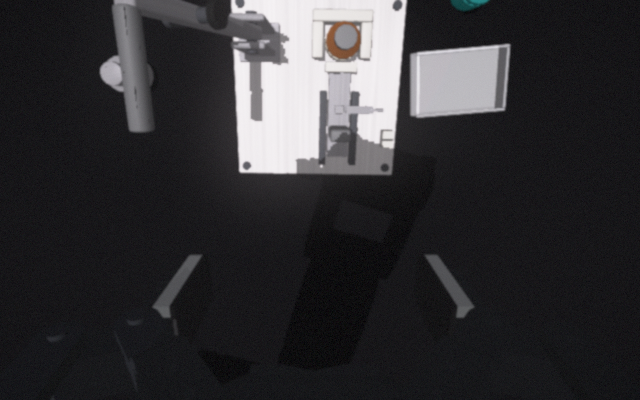

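The wrist picture shows the plate (236-405 px across), the rod from (130,5) to (142,130), the post at (341,132), the pointer tip at (382,110) and the mark at (387,137). I'll enlarge the pointer and mark region and check the rod axis.

Run:
```python
import cv2,numpy as np,pickle
from h import *
im=cv2.imread("pics/wrist1.png"); c=pickle.load(open("pics/wrist1.pkl","rb"))
cv2.imwrite("pics/w1c.png",cv2.resize(im[90:190,310:410],None,fx=6,fy=6,interpolation=cv2.INTER_CUBIC))
A=onz(c,142,128,228);B=onz(c,130,8,228);print("rod free",A.round(1),"arm",B.round(1))
th=.05;R=np.array([[np.cos(th),-np.sin(th)],[np.sin(th),np.cos(th)]])
for n,p,z in [("free",(142,128),228),("arm",(130,8),228),("cornerBL",(239,174.5),12),("cornerBR",(391.5,174.5),12),("stopper",(347,37),78)]:
    w=onz(c,*p,z); print(n,w.round(1),(R.T@(w[:2]-[591.5,-21])).round(1))
```

```text
rod free [514.8 105.2 228. ] arm [578.1 106.5 228. ]
free [514.8 105.2 228. ] [-70.3 129.8]
arm [578.1 106.5 228. ] [ -7. 128.]
cornerBL [431.1  91.4  12. ] [-154.6  120.3]
cornerBR [443.6 -98.4  12. ] [-151.6  -69.9]
stopper [589.3 -22.5  78. ] [-2.2 -1.3]
```

View pics/w1c.png

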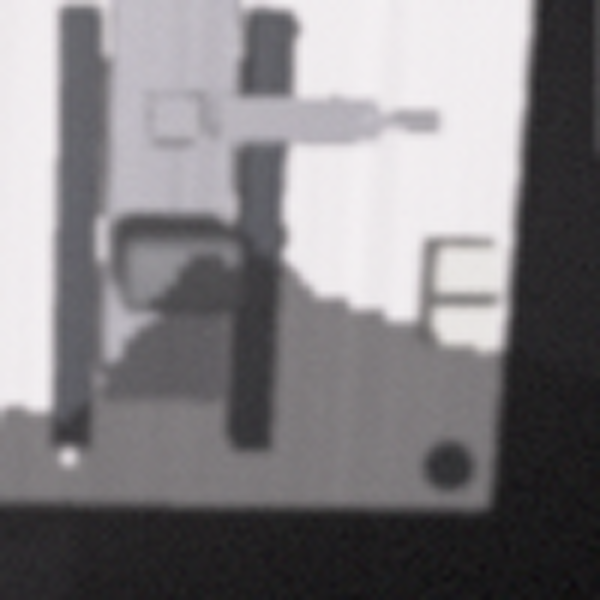

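Run:
```python
import pickle,numpy as np
from h import *
c=pickle.load(open("pics/wrist1.pkl","rb"))
th=.05;R=np.array([[np.cos(th),-np.sin(th)],[np.sin(th),np.cos(th)]])
for n,p in [("ptr",(425,121)),("line",(465,298))]:
    w=onz(c,p[0]/6+310-.4,p[1]/6+90-.4,28.5); print(n,w.round(1),(R.T@(w[:2]-[591.5,-21])).round(1))
```

```text
ptr [522.1 -71.6  28.5] [-71.9 -47.1]
line [489.3 -83.5  28.5] [-105.2  -57.3]
```

drive_tool([
  [[0.3,0.5,0,0,0,-0.01],[0.64,1.0,0,0,0,-0.01],[0.64,1.0,0,0,0,-0.01],[0.64,1.0,0,0,0,-0.01]],
])

```text
time_s: 2.62
eef_pos: [533.7, 98.6, 465.2]
ee_rot: [0.001, 1.0, 0.023, -0.0]
force: [-0.2, -0.7, -0.2]
grip_width: 1.003
```

drive_tool([
  [[0.0,0.07,-0.4,0,0,0],[0.0,0.07,-0.82,0,0,0],[0.0,0.07,-0.82,0,0,0]],
])

```text
time_s: 3.0
eef_pos: [533.2, 103.7, 381.5]
ee_rot: [0.001, 1.0, 0.021, -0.003]
force: [0.6, -0.0, 1.4]
grip_width: 0.997
```

drive_tool([
  [[0,0,0,0,0,0],[0,0,0,0,0,0],[0,0,0,0,0,0],[0,0,0,0,0,0],[0,0,0,0,0,0],[0,0,0,0,0,0],[0,0,0,0,0,0]],
], fingers=-1, force=30)

```text
time_s: 3.88
eef_pos: [533.2, 103.9, 382.1]
ee_rot: [0.001, 1.0, 0.021, -0.002]
force: [-1.7, 1.1, 5.7]
grip_width: 0.152
```

Run:
```python
from rig import ctrl, viewer
import cv2,numpy as np,pickle
print(ctrl.sense())
im=viewer.capture("wrist")[:,:,::-1]; s=viewer.capture("scene")[60:260,190:410,::-1]
cv2.imwrite("pics/2.png",np.vstack([cv2.resize(im,(480,300)),cv2.resize(s,(480,300))]))
```

```text
{'time_s': 3.875, 'joints': array([-0.02308789,  0.37156448,  1.47642027, -0.00201384,  1.29794825,
        1.50538876]), 'dq': array([-2.26804678e-04, -4.96567363e-04, -1.07483871e-03, -5.51024375e-05,
        4.18827290e-04,  1.32538742e-03]), 'tau': array([ -0.9326827 , -40.61537504, -24.00820076,  -0.26522686,
        -0.26137621,   0.07373828]), 'eef_pos': array([533.1917977 , 103.85966827, 382.06241336]), 'ee_rot': array([ 8.72138459e-04,  9.99767492e-01,  2.14315811e-02, -2.21091671e-03]), 'force': array([-1.73149577,  1.05626085,  5.67813286]), 'wrist_torque': array([ 0.15640437,  0.21118643, -0.00340848]), 'grip_width': 0.1518567215530917}
```

View pics/2.png

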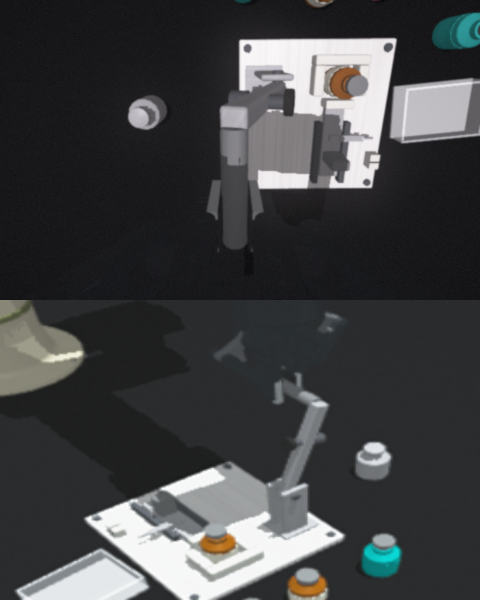

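Gripped: the opening of about 13 mm matches the 14 mm rod. Now I'll swing it along the arc (140 mm radius about the hinge).

drive_tool([
  [[0.005,-0.093,0.026,0,0,0],[0.01,-0.19,0.046,0,0,0],[0.015,-0.285,0.059,0,0,0],[0.02,-0.385,0.065,0,0,0],[0.025,-0.48,0.065,0,0,0],[0.03,-0.58,0.058,0,0,0],[0.035,-0.675,0.043,0,0,0],[0.04,-0.77,0.022,0,0,0],[0.045,-0.865,-0.005,0,0,0],[0.05,-0.955,-0.04,0,0,0]],
])

```text
time_s: 5.22
eef_pos: [538.2, 7.7, 377.6]
ee_rot: [0.001, 1.0, 0.021, -0.002]
force: [0.2, 2.0, -0.7]
grip_width: 0.149
```

drive_tool([
  [[0.005,-0.098,-0.045,0,0,0],[0.01,-0.196,-0.099,0,0,0],[0.015,-0.289,-0.162,0,0,0],[0.02,-0.377,-0.231,0,0,0],[0.023,-0.459,-0.308,0,0,0],[0.027,-0.534,-0.39,0,0,0],[0.03,-0.603,-0.479,0,0,0],[0.033,-0.664,-0.572,0,0,0],[0.036,-0.718,-0.67,0,0,0],[0.038,-0.764,-0.773,0,0,0]],
])

```text
time_s: 6.48
eef_pos: [542.0, -68.9, 299.6]
ee_rot: [0.001, 1.0, 0.021, -0.002]
force: [1.5, 3.6, 0.9]
grip_width: 0.151
```

Run:
```python
from rig import ctrl, viewer
import cv2,numpy as np,pickle
print(ctrl.sense()["force"])
s=viewer.capture("scene")[100:280,190:410,::-1]
cv2.imwrite("pics/3.png",cv2.resize(s,None,fx=3,fy=3))
```

```text
[1.52465674 3.62358536 0.86574712]
```

View pics/3.png

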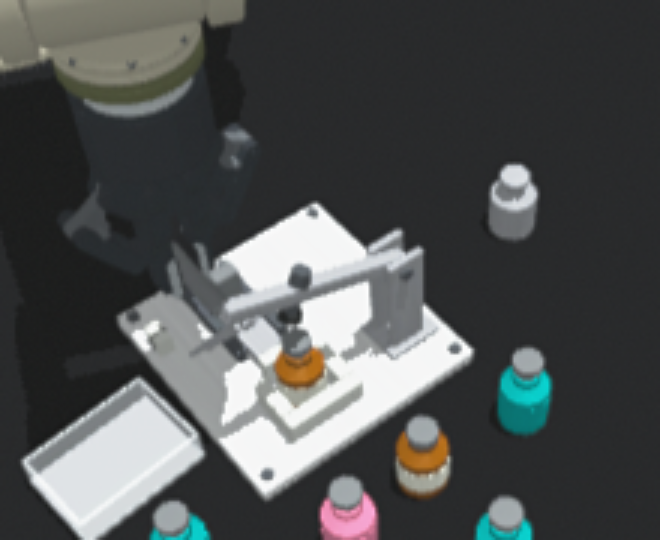

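The clamp arm is coming down. In the picture its pad at (290,310) is directly above the stopper at (298,345). I'll continue slowly to contact.

drive_tool([
  [[0.002,-0.03,-0.105,0,0,0],[0.003,-0.056,-0.213,0,0,0],[0.004,-0.076,-0.324,0,0,0],[0.004,-0.086,-0.42,0,0,0],[0.004,-0.086,-0.42,0,0,0]],
])

```text
time_s: 7.15
eef_pos: [542.5, -77.5, 255.5]
ee_rot: [-0.0, 1.0, 0.021, -0.003]
force: [2.8, 5.4, -1.1]
grip_width: 0.154
```

drive_tool([
  [[0,0.01,-0.025,0,0,0],[0,0.02,-0.05,0,0,0],[0,0.02,-0.075,0,0,0],[0,0.02,-0.09,0,0,0],[0,0.02,-0.09,0,0,0],[0,0.02,-0.09,0,0,0]],
])

```text
time_s: 7.9
eef_pos: [542.9, -76.7, 250.5]
ee_rot: [0.002, 1.0, 0.021, -0.001]
force: [-12.4, -5.0, 36.4]
grip_width: 0.151
```

Run:
```python
from rig import ctrl, viewer
import cv2,numpy as np,pickle
print(ctrl.sense()["force"],ctrl.sense()["eef_pos"])
s=viewer.capture("scene")[150:270,210:370,::-1]
cv2.imwrite("pics/4.png",cv2.resize(s,None,fx=5,fy=5,interpolation=cv2.INTER_CUBIC))
s=viewer.capture("wrist")[:,:,::-1]
cv2.imwrite("pics/4w.png",s)
```

```text
[-12.3523573   -4.97692722  36.37376921] [542.93369106 -76.65159687 250.50253881]
```

View pics/4.png

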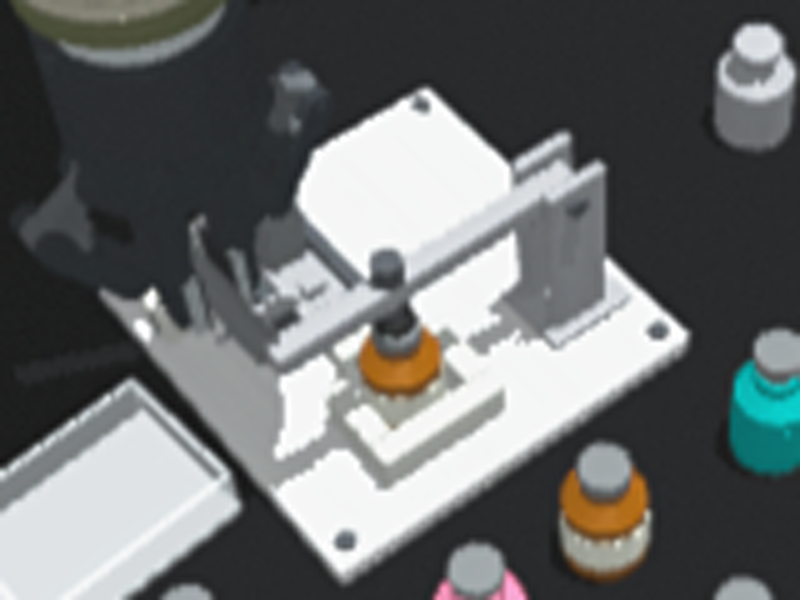

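View pics/4w.png

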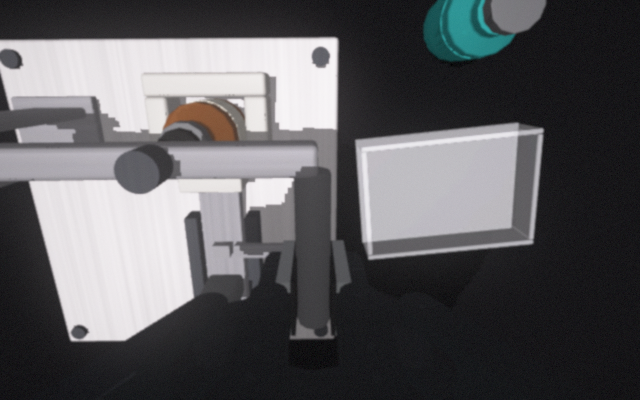

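Run:
```python
from rig import ctrl, viewer
import numpy as np
from h import *
s=ctrl.sense();print(s["wrist_torque"],s["force"],s["grip_width"],s["time_s"],s["ee_rot"])
c=viewer.calibration("scene")
th=.05
def W(x,y,z): return [591.5+x*np.cos(th)-y*np.sin(th),-21+x*np.sin(th)+y*np.cos(th),z]
for p in [(11,0,72),(11,0,64),(0,0,64),(0,0,72),(0,0,78),(0,-55,95),(0,-55,103)]:
    u=proj(c,W(*p)); print(p,((u-[210,150])*5).round(0))
```

```text
[-0.81403884  2.00767547  0.01688436] [-13.16127435  -4.53084201  36.6201965 ] 0.152988890940492 8.0 [ 2.47737368e-03  9.99764848e-01  2.15312059e-02 -7.20048686e-04]
(11, 0, 72) [410. 340.]
(11, 0, 64) [411. 351.]
(0, 0, 64) [396. 335.]
(0, 0, 72) [394. 323.]
(0, 0, 78) [393. 314.]
(0, -55, 95) [275. 359.]
(0, -55, 103) [272. 347.]
```

The wrist moment puts the 36 N contact at the grasp point, i.e. on the rod, which is about 60 N at the pad. The stopper should therefore have bottomed, and I'll check its height once the clamp is open. Now I'll swing back.

drive_tool([
  [[0,-0.002,0.02,0,0,0],[0,-0.003,0.075,0,0,0],[0,0,0.185,0,0,0],[-0.001,0.015,0.295,0,0,0],[-0.002,0.045,0.403,0,0,0],[-0.004,0.084,0.508,0,0,0],[-0.006,0.13,0.61,0,0,0],[-0.009,0.185,0.707,0,0,0],[-0.012,0.247,0.8,0,0,0],[-0.016,0.317,0.887,0,0,0]],
])

```text
time_s: 9.25
eef_pos: [541.1, -46.1, 340.8]
ee_rot: [0.005, 1.0, 0.021, -0.001]
force: [-6.7, -12.0, 4.7]
grip_width: 0.154
```

drive_tool([
  [[-0.004,0.077,0.06,0,0,0],[-0.009,0.17,0.144,0,0,0],[-0.014,0.27,0.22,0,0,0],[-0.019,0.376,0.288,0,0,0],[-0.024,0.488,0.346,0,0,0],[-0.03,0.605,0.392,0,0,0],[-0.036,0.726,0.428,0,0,0],[-0.042,0.849,0.454,0,0,0],[-0.049,0.974,0.468,0,0,0]],
])

```text
time_s: 10.38
eef_pos: [536.0, 51.1, 391.0]
ee_rot: [0.007, 1.0, 0.021, 0.001]
force: [-6.6, -4.8, 16.3]
grip_width: 0.15
```

drive_tool([
  [[-0.007,0.142,0,0,0,0],[-0.013,0.268,-0.01,0,0,0],[-0.02,0.392,-0.03,0,0,0],[-0.026,0.514,-0.063,0,0,0],[-0.031,0.62,-0.1,0,0,0],[-0.032,0.64,-0.11,0,0,0],[-0.032,0.64,-0.11,0,0,0]],
])

```text
time_s: 11.25
eef_pos: [532.7, 115.6, 380.1]
ee_rot: [0.006, 1.0, 0.021, 0.001]
force: [-3.5, 2.5, 5.9]
grip_width: 0.149
```

Run:
```python
from rig import ctrl, viewer
import cv2,numpy as np,pickle
print(ctrl.sense()["force"],ctrl.sense()["eef_pos"])
for n in ["wrist","scene"]:
    pickle.dump(viewer.calibration(n),open(f"pics/{n}5.pkl","wb"))
    im=viewer.capture(n)[:,:,::-1]; cv2.imwrite(f"pics/{n}5.png",im)
    if n=="scene": cv2.imwrite("pics/5.png",cv2.resize(im[90:270,210:410],None,fx=3.3,fy=3.3,interpolation=cv2.INTER_CUBIC))
```

```text
[-3.50832098  2.51485303  5.89389052] [532.73993867 115.61373168 380.05074218]
```

View pics/5.png

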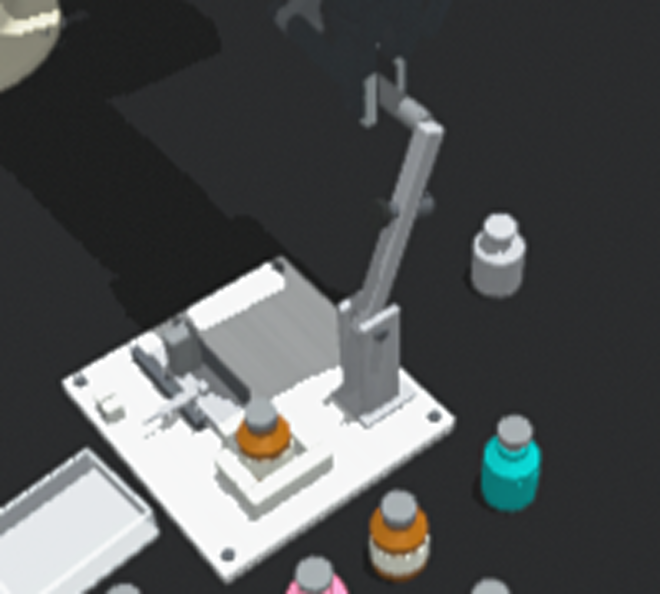

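View pics/wrist5.png

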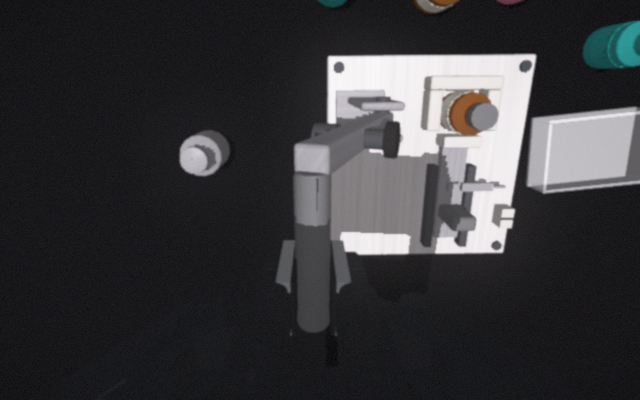

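The clamp is back at its rest. I'll compare the stopper before and after in the same scene camera, and find the stopper's offset from the vial body.

Run:
```python
import cv2,numpy as np,pickle
from h import *
a=cv2.imread("pics/scene0.png");b=cv2.imread("pics/scene5.png")
A,B=[cv2.resize(i[200:245,265:315],None,fx=8,fy=8,interpolation=cv2.INTER_CUBIC) for i in (a,b)]
cv2.imwrite("pics/cmp.png",np.hstack([A,B]))
c=pickle.load(open("pics/scene5.pkl","rb"))
# orange body centroid & grey top (between plate white and orange) rows
for i in (a,b):
    h=cv2.cvtColor(i,cv2.COLOR_BGR2HSV); m=((h[...,0]<20)&(h[...,1]>150)&(h[...,2]>60)); m[:200]=0;m[240:]=0;m[:,:270]=0;m[:,310:]=0
    y,x=np.nonzero(m);print("orange",x.mean(),y.mean(),y.min(),y.max(),len(x))
th=.05
def W(x,y,z): return [591.5+x*np.cos(th)-y*np.sin(th),-21+x*np.sin(th)+y*np.cos(th),z]
for z in (78,76.5,72): print(z,((proj(c,W(0,0,z))-[265,200])*8).round(1))
```

```text
orange 289.67391304347825 222.71014492753622 216 228 138
orange 289.7435897435897 223.32478632478632 217 228 117
78 [188.7 103. ]
76.5 [189.2 106.5]
72 [190.7 117.1]
```

View pics/cmp.png

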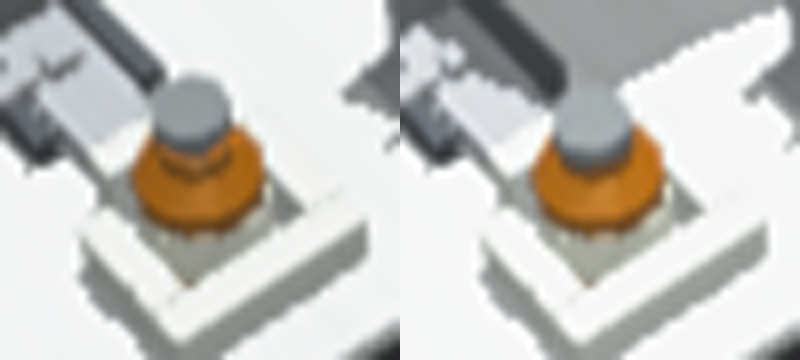

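The before/after crops show the orange neck gap (left, y 150-170) is gone (right). The flange bottom moved about 2.5 px down, at least the 6 mm prediction of 1.75 px, so the stopper is home and the vial is upright in its nest. I'll release, lift and go to the post.

drive_tool([
  [[0,0,0,0,0,0],[0,0,0,0,0,0],[0,0,0,0,0,0],[0,0,0,0,0,0],[0,0,0,0,0,0],[0,0,0.3,0,0,0],[0,0,0.7,0,0,0],[0,0,0.7,0,0,0]],
], fingers=1)

```text
time_s: 12.35
eef_pos: [532.7, 115.4, 453.0]
ee_rot: [0.006, 1.0, 0.021, 0.004]
force: [0.6, -0.6, 0.2]
grip_width: 1.0
```

drive_tool([
  [[-0.15,-0.5,0,0,0,0.005],[-0.3,-0.95,0,0,0,0.005],[-0.3,-0.95,0,0,0,0.005]],
])

```text
time_s: 12.72
eef_pos: [502.1, 18.4, 452.4]
ee_rot: [0.006, 1.0, 0.023, 0.004]
force: [-0.1, 0.5, -0.1]
grip_width: 0.996
```

drive_tool([
  [[-0.05,-0.46,-0.2,0,0,0],[-0.05,-0.46,-0.6,0,0,0],[-0.05,-0.46,-1.0,0,0,0],[-0.05,-0.46,-1.0,0,0,0]],
])

```text
time_s: 13.22
eef_pos: [496.9, -27.0, 350.0]
ee_rot: [0.005, 1.0, 0.024, 0.001]
force: [0.8, -0.0, 0.8]
grip_width: 0.996
```

Run:
```python
from rig import ctrl, viewer
import cv2,numpy as np,pickle
s=ctrl.sense();print(s["force"],s["eef_pos"],s["ee_rot"])
n="wrist"
pickle.dump(viewer.calibration(n),open(f"pics/{n}6.pkl","wb"))
im=viewer.capture(n)[:,:,::-1]; cv2.imwrite(f"pics/{n}6.png",im)
s=viewer.capture("scene")[90:270,190:410,::-1]; cv2.imwrite("pics/scene6.png",cv2.resize(s,None,fx=3,fy=3))
```

```text
[ 0.80379357 -0.0258264   0.7683402 ] [496.91942493 -27.01004648 350.00109998] [5.14253435e-03 9.99709076e-01 2.35493103e-02 8.64315281e-04]
```

View pics/wrist6.png

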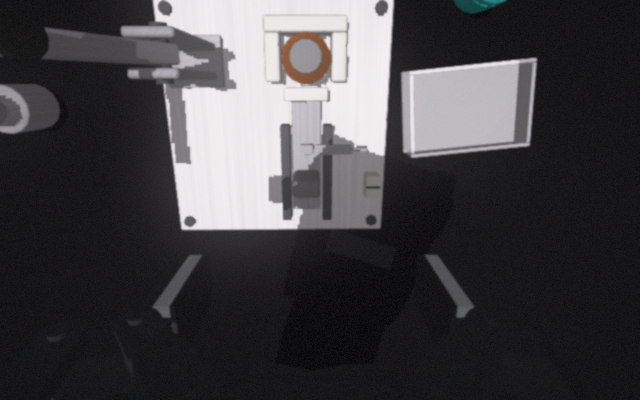

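View pics/scene6.png

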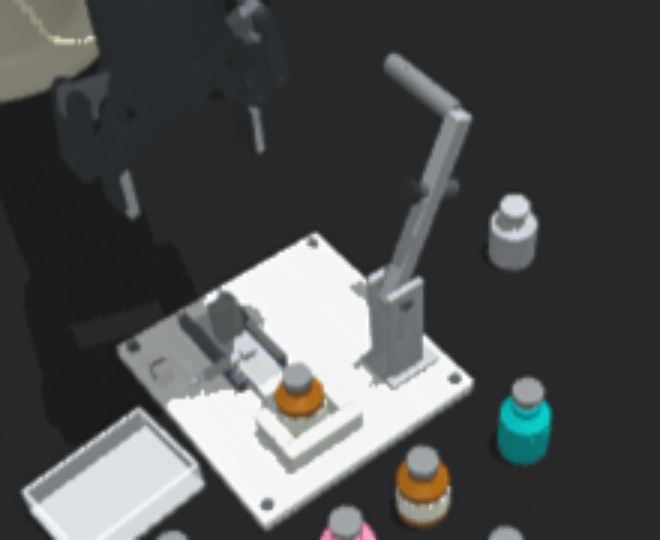

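The clamp stays open. The wrist view shows the post top at about (306,184), the pointer tip at (366,149) and the mark line at (373,187). I'll measure them.

Run:
```python
import cv2,pickle,numpy as np
from h import *
im=cv2.imread("pics/wrist6.png");c=pickle.load(open("pics/wrist6.pkl","rb"))
k=cv2.convertScaleAbs(im[130:230,270:400],alpha=1.8)
cv2.imwrite("pics/w6c.png",cv2.resize(k,None,fx=6,fy=6,interpolation=cv2.INTER_CUBIC))
th=.05;R=np.array([[np.cos(th),-np.sin(th)],[np.sin(th),np.cos(th)]])
for n,p,z in [("post",(306,184),63),("ptr",(364,149),28.5),("line",(373,187),28.5),("BL",(182,229.5),12),("BR",(380.5,229.5),12),("stopper",(306,57),72)]:
    w=onz(c,*p,z); print(n,w.round(1),(R.T@(w[:2]-[591.5,-21])).round(1))
```

```text
post [499.1 -25.2  63. ] [-92.5   0.4]
ptr [522.  -72.9  28.5] [-72.1 -48.3]
line [489.  -83.7  28.5] [-105.5  -57.5]
BL [434.3  90.5  12. ] [-151.4  119.2]
BR [442.3 -98.4  12. ] [-152.9  -69.9]
stopper [589.2 -21.6  72. ] [-2.3 -0.5]
```

View pics/w6c.png

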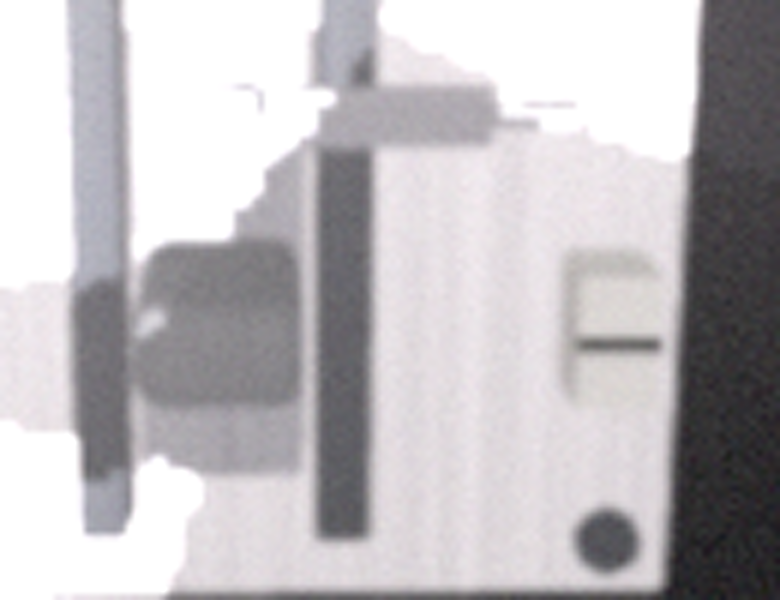

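drive_tool([
  [[0,0.013,-0.4,0,0,0],[0,0.013,-0.8,0,0,0],[0,0.013,-0.9,0,0,0],[0,0.013,-0.9,0,0,0]],
])

```text
time_s: 13.82
eef_pos: [498.1, -25.9, 264.7]
ee_rot: [0.007, 1.0, 0.024, 0.005]
force: [-0.1, 1.0, -0.4]
grip_width: 1.001
```

drive_tool([
  [[0,0,-0.25,0,0,0],[0,0,-0.45,0,0,0],[0,0,-0.53,0,0,0],[0,0,-0.53,0,0,0]],
])

```text
time_s: 14.32
eef_pos: [498.5, -26.0, 212.6]
ee_rot: [0.007, 1.0, 0.024, 0.006]
force: [-0.3, -0.3, 0.3]
grip_width: 1.001
```

drive_tool([
  [[0,0,0,0,0,0],[0,0,0,0,0,0],[0,0,0,0,0,0],[0,0,0,0,0,0],[0,0,0,0,0,0],[0,0,0,0,0,0],[0,0,0,0,0,0],[0,0,0,0,0,0]],
], fingers=-1, force=70)

```text
time_s: 15.32
eef_pos: [498.4, -23.7, 213.4]
ee_rot: [0.004, 1.0, 0.023, 0.006]
force: [-1.2, 23.3, 12.6]
grip_width: 0.24
```

Gripped, but high (grasp point at z 58) and with 23 N of sideways load. I'll reopen, centre, lower and regrip.

drive_tool([
  [[0,0,0,0,0,0],[0,0,0,0,0,0],[0,0,0,0,0,0],[0,0,0,0,0,0],[0,0.01,-0.04,0,0,0],[-0.01,0.01,-0.07,0,0,0],[-0.01,0.01,-0.07,0,0,0]],
], fingers=1)

```text
time_s: 16.2
eef_pos: [497.3, -22.7, 206.1]
ee_rot: [0.004, 1.0, 0.023, 0.005]
force: [0.1, 0.3, 0.1]
grip_width: 1.0
```

drive_tool([
  [[0,0,0,0,0,0],[0,0,0,0,0,0],[0,0,0,0,0,0],[0,0,0,0,0,0],[0,0,0,0,0,0],[0,0,0,0,0,0],[0,0,0,0,0,0],[0,0,0,0,0,0]],
], fingers=-1, force=70)

```text
time_s: 17.2
eef_pos: [497.3, -23.2, 206.4]
ee_rot: [0.004, 1.0, 0.023, 0.005]
force: [-1.9, -5.4, 3.3]
grip_width: 0.243
```

drive_tool([
  [[-0.05,-0.002,0,0,0,0],[-0.1,-0.005,0,0,0,0],[-0.15,-0.008,0,0,0,0],[-0.2,-0.01,0,0,0,0],[-0.25,-0.012,0,0,0,0],[-0.3,-0.015,0,0,0,0],[-0.335,-0.017,0,0,0,0],[-0.335,-0.017,0,0,0,0],[-0.335,-0.017,0,0,0,0]],
])

```text
time_s: 18.32
eef_pos: [464.0, -24.9, 206.5]
ee_rot: [0.004, 1.0, 0.023, 0.006]
force: [6.7, -0.8, -5.2]
grip_width: 0.242
```

Run:
```python
from rig import ctrl, viewer
import cv2,numpy as np,pickle
s=ctrl.sense();print(s["force"],s["eef_pos"],s["ee_rot"])
n="wrist"
for n in ("wrist","scene","top"):
    pickle.dump(viewer.calibration(n),open(f"pics/{n}7.pkl","wb"))
    im=viewer.capture(n)[:,:,::-1]; cv2.imwrite(f"pics/{n}7.png",im)
s=cv2.imread("pics/scene7.png")[180:260,210:310]; cv2.imwrite("pics/scene7c.png",cv2.resize(s,None,fx=7,fy=7,interpolation=cv2.INTER_CUBIC))
```

```text
[ 6.6636077  -0.84239835 -5.15577823] [463.99016111 -24.87092373 206.50786315] [0.00446443 0.999704   0.02303154 0.00644422]
```

View pics/wrist7.png

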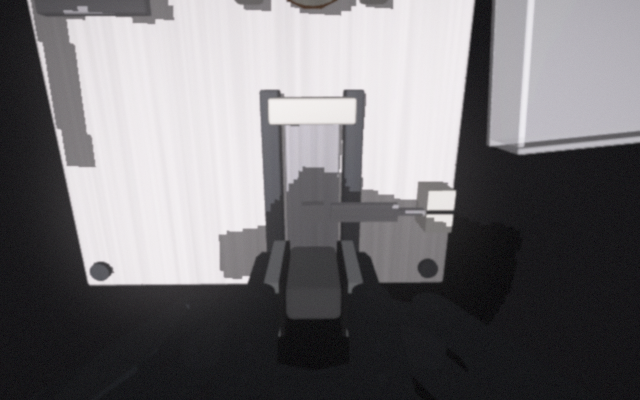

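View pics/scene7c.png

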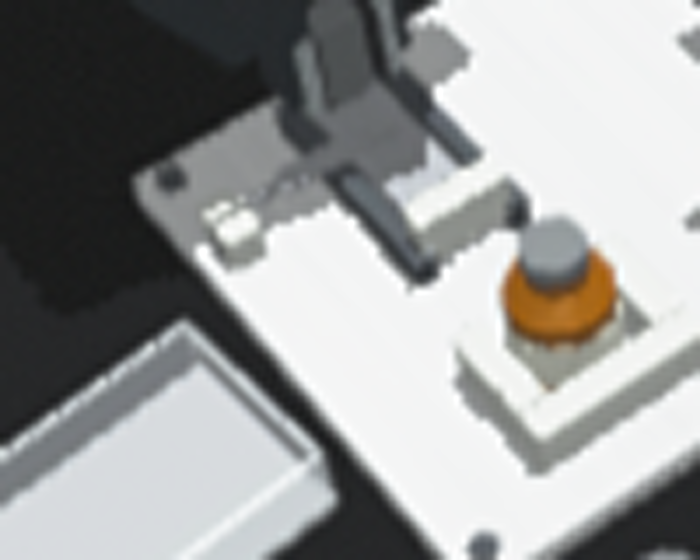

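Pointer and line now nearly coincide in the wrist view, at about (410,211) and (440,212). I'll measure them closely.

Run:
```python
import cv2,pickle,numpy as np
from h import *
im=cv2.imread("pics/wrist7.png");c=pickle.load(open("pics/wrist7.pkl","rb"))
cv2.imwrite("pics/w7c.png",cv2.resize(im[180:240,370:470],None,fx=8,fy=8,interpolation=cv2.INTER_CUBIC))
g=im.sum(2)/3.
for u in (402,408,414,420,424): print(u,g[203:220,u].astype(int))
for u in (432,440,448): print("line",u,g[203:220,u].astype(int))
th=.05;R=np.array([[np.cos(th),-np.sin(th)],[np.sin(th),np.cos(th)]])
for p in [(412,211.5),(440,212)]:
    w=onz(c,*p,28.5); print((R.T@(w[:2]-[591.5,-21])).round(1))
```

```text
402 [128 125 128 123 109  93  90  90  95  95  92  97 107 119 125 128 124]
408 [130 131 131 128 112  96 102 135 164 167 137 107 110 124 129 132 132]
414 [129 128 127 122 111  92 102 137 165 168 136 107 106 114 117 121 120]
420 [122 121 120 117 105  94 103 137 167 170 138 106  98  98 104 102 104]
424 [122 122 122 122 120 115 115 135 154 162 163 155 138 119 105 102 104]
line 432 [231 231 231 230 231 226 201 138  76  57  91 160 214 221 183 138 125]
line 440 [232 230 232 231 230 226 199 137  74  57  88 163 214 227 230 231 231]
line 448 [230 230 230 231 230 226 200 136  73  54  89 162 214 228 230 230 230]
[-105.2  -44.7]
[-105.5  -57.5]
```

View pics/w7c.png

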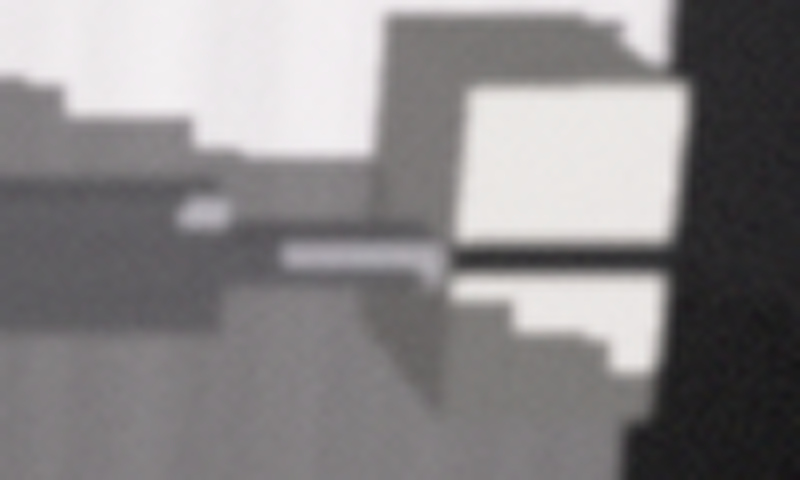

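The pointer blade (crop row 254) and the line (row 256) agree within about 0.3 mm. One last check of rest and the clamp before handing in.

Run:
```python
from rig import ctrl
import cv2
s=ctrl.sense();print(s["time_s"],s["eef_pos"],abs(s["dq"]).max(),s["grip_width"],s["force"])
cv2.imwrite("pics/s7.png",cv2.imread("pics/scene7.png")[90:310,180:400].repeat(2,0).repeat(2,1))
```

```text
18.475 [464.00739901 -24.86685337 206.50029822] 0.0008244885746879817 0.24308237756166923 [ 6.97468719 -0.17936452 -5.53317393]
```

View pics/s7.png

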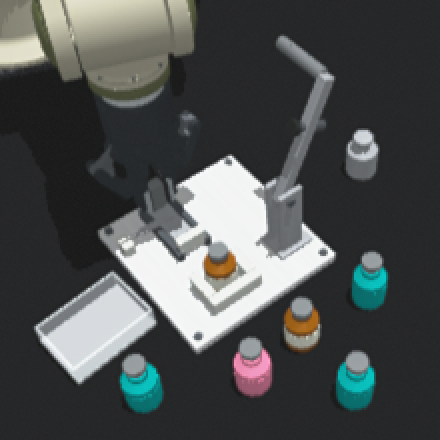

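The clamp is open (rod at (300,55)), the vial stands upright in its nest at (220,262), and the bystanders are where they were. Handing in.

```bash
python3 -c "
from rig import ctrl
print(ctrl.finish_job())"
```

```text
the job is handed in; nothing more can be done
None
```

I finished the job and handed it in at about 18.5 s; no verdict was reported.

**What I did:** I pinched the clamp rod, swung the arm onto the vial and pressed it down, then swung it back to its open rest. Then I gripped the pull post at 70 N, pulled it out about 33 mm and handed in while still holding it there.

**Last checks:**
- **Pointer:** within about 0.3 mm of the mark line.
- **Slide:** at rest and holding about 7 N against the spring.
- **Stopper:** the neck gap is gone in the before/after pictures. The flange moved down about 2.5 px, against about 1.75 px expected for 6 mm.
- **Clamp:** stays open by itself after release.
- **Vial:** upright in its nest, with the bystanders where they were.

**Disagreements:**
- **Pressed rod height:** it came out about 2–3 mm above the nominal 95 mm at 36 N. Taken alone, that would put the stopper near the 4.5 mm limit, but the pictures and the firm force on the rod say it is home.
- **First post grip:** it sat too high with 23 N of sideways load, so I regripped it lower and centred.

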